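# Pack the shaped desk tray and leave the look-alikes

### The job

Pack the desk tray: put the wooden cube puzzle, the round sharpener tub, the eraser and the slim lead case each into the pocket shaped for it, sitting flat on the pocket's floor and the same way up as now. Leave the plain wooden block and the roll of tape where they are, as they do not belong in the tray.

Things in the scene. Friction and masses are not known exactly. Their poses are not given: they have to be found in the camera images.
- cube_puzzle: Wooden cube puzzle, 46 mm cube made of small light and dark wood cubes, three by three with grooves on every face, about 70 g. Origin: centre of its underside, z up.
- sharpener_tub: Round aluminium pencil sharpener tub, a solid cylinder 44 mm across and 40 mm high, with a small black hole in the flat top, about 60 g. Origin: centre of its underside, z up.
- eraser: White block eraser with a brown card sleeve, 42 mm long (its x), 28 mm wide (its y), 22 mm high, about 30 g. Origin: centre of its underside, z up. Lies flat.
- lead_case: Slim dark closed case for pencil leads, 70 mm long (its x), 16 mm wide (its y), 18 mm high, about 25 g. Origin: centre of its underside, z up. Lies flat.
- square_pocket: Square pocket, sides 60 mm along its x and y, for the cube puzzle. Fixed grey 95 x 95 x 10 mm plate, one of four in two rows, 96 mm apart, any order, all turned alike in a square steel tray (204 mm, rim 16 mm above the desk). Pocket central, 6 mm deep, its black floor 4 mm above the plate's underside. Origin: centre of that underside (3 mm above the desk), z up.
- round_pocket: Round pocket 58 mm across, for the sharpener tub. Fixed grey 95 x 95 x 10 mm plate, one of four in two rows, 96 mm apart, any order, all turned alike in a square steel tray (204 mm, rim 16 mm above the desk). Pocket central, 6 mm deep, its black floor 4 mm above the plate's underside. Origin: centre of that underside (3 mm above the desk), z up.
- oblong_pocket: Oblong pocket, 56 mm along its x and 42 mm along its y, for the eraser. Fixed grey 95 x 95 x 10 mm plate, one of four in two rows, 96 mm apart, any order, all turned alike in a square steel tray (204 mm, rim 16 mm above the desk). Pocket central, 6 mm deep, its black floor 4 mm above the plate's underside. Origin: centre of that underside (3 mm above the desk), z up.
- slim_pocket: Long slim pocket, 83 mm along its x and 30 mm along its y, for the lead case. Fixed grey 95 x 95 x 10 mm plate, one of four in two rows, 96 mm apart, any order, all turned alike in a square steel tray (204 mm, rim 16 mm above the desk). Pocket central, 6 mm deep, its black floor 4 mm above the plate's underside. Origin: centre of that underside (3 mm above the desk), z up.
- plain_block: Look-alike: plain smooth light-wood building block, a 34 mm cube without grooves. Stays where it is. Origin: centre of its underside, z up.
- tape_roll: Look-alike: small pale roll of tape, a ring 48 mm across with a 26 mm hole through it, 24 mm high. Stays where it is. Origin: centre of its underside, z up.

How it is judged:
At the end, for the whole second after the job is handed in: Each thing in its own pocket: within 12 mm of its centre, underside under 7.5 mm above the insert's underside, upright within 0.12 rad, at rest (0.02 m/s, 0.2 rad/s). Plain block and tape roll at rest (0.02 m/s), within 20 mm of their starts (horizontal distance between cube_puzzle and square_pocket below 0.012 m and z of cube_puzzle in the frame of square_pocket below 0.0075 m and angle between each of cube_puzzle, sharpener_tub, eraser, lead_case's own z axis and vertical below 0.12 rad and linear speed of each of cube_puzzle, sharpener_tub, eraser, lead_case, plain_block, tape_roll below 0.02 m/s and angular speed of each of cube_puzzle, sharpener_tub, eraser, lead_case below 0.2 rad/s and horizontal distance between sharpener_tub and round_pocket below 0.012 m and z of sharpener_tub in the frame of round_pocket below 0.0075 m and horizontal distance between eraser and oblong_pocket below 0.012 m and z of eraser in the frame of oblong_pocket below 0.0075 m and horizontal distance between lead_case and slim_pocket below 0.012 m and z of lead_case in the frame of slim_pocket below 0.0075 m and distance of each of plain_block, tape_roll from where it was at the start of the episode below 0.02 m); the robot touches nothing.
It also fails if it takes over 106 s, if anything falls off the work surface, if the arm or the gripper's body presses on something with over 40 N, if the wrist force passes 120 N, or if a joint passes its speed limit or range.

### The arm

A 6-joint arm with a two-finger parallel gripper is mounted at the origin on the work surface. World frame = base frame: x ahead of the robot, y to its left, z up, the work surface at z = 0. Lengths are in m, angles in rad, forces in N, time in s.
With the tool pointing down it reaches from about 0.375 to 0.975 m from the base axis. Payload 3.8 kg.
Tool frame: the origin (TCP) lies midway between the tips of the shut fingers; the grasp point (between the pads) lies 19 mm behind it; z points along the fingers, y is the line along which they close (so a half turn about z gives the same grasp; the last joint's range is limited). The gripper opens to 88 mm and grips with 3 to 60 N. Pads are 18 mm wide; open, the fingers measure 123 mm over their backs; the gripper's body (75 mm by 187 mm) begins 45 mm behind the grasp point.
Start: joints at [1.269, 0.264, 1.604, -0, 1.274, -0.037], TCP at [0.177, 0.651, 0.239] pointing down, gripper open.
Joint ranges: [-2.63, 2.63], [-0.94, 2.18], [0.31, 2.57], [-1.31, 4.45], [0, 2.66], [-2.55, 2.55]. Speed limits (rad/s): [2.57, 2.57, 3.14, 3.14, 3.14, 3.14].

### API

Orientations are given as a unit quaternion [x, y, z, w].
In Python, from rig import r gives the robot as it stands. Calls block until the motion is done:
- r.reach(position, orientation): joint-space move of the TCP to a pose.
- r.line_to(position, ori=None, feed=0.15, contact_N=None): straight line of the TCP; ori=None keeps the orientation; feed is the mean speed in m/s. With contact_N (N) it stops when the force on the tool has changed by that much, and returns True; else False.
- r.set_joints(angles): joint-space move.
- r.set_gripper(opening, newtons=None): finger opening in m; newtons is the grip in N (None keeps the last); returns when the fingers have stopped.
- r.sleep(seconds).
- r.solve_ik(position, orientation): joint angles nearest the present ones, or None.
- r.get_obs(): the state.
- r.get_image(name): name is "scene" or "top" or "wrist"; returns a dict with "color" (420x560x3 uint8, red, green, blue), "fx", "fy", "cx", "cy" (pixels), "rvec" (rotation vector, rad) and "tvec" (3), from world to camera coordinates, as OpenCV has them. Camera axes: x right, y down, z forward; pixel columns grow to the right and rows downward; lengths in m; the calibration is good to about 2 mm. A picture is of the moment at which its call begins. There is no depth.
A pose or a line that the arm cannot do raises r.Unreachable and nothing moves.
- r.close_job(): hands the job in; it is judged then, once.
Trained networks look in the newest picture that a camera, given by its name, has taken for a name from the list of things; names that differ only in an ending like _2 or _b are one class to them, and where a whole thing is asked for, a point or a joint stands for the part that bears it (a point fixed in the world has none). Each returns a list of dicts, best first, with "conf" (0 to 1); they miss things now and then, are a little off and sometimes report something else, mostly with a low value. They report only what shows in the picture. A call takes as long as a camera call.
- r.regions_of(camera, name): "region" (420x560 bool, what is visible of it) and "point" ([column, row] in pixels, amid what is visible of it).
- r.place_of(camera, name): "point" ([column, row] in pixels: a listed point, or the origin of a listed thing).
The state is a dict: "t": time; "joint_pos": joint angles; "dq": joint speeds; "joint_efforts": joint torques, N m; "ee_pos": TCP position; "eef_rot": TCP orientation; "contact_force": force on the tool from outside, world axes, zero at the start; "ft_torque": the same for the moment, N m; "finger_gap": finger opening in m; "grip_force": force on a finger pad.
Only numpy, scipy, OpenCV 4.12 (cv2) and the standard library are available. Lean on these libraries where they do the work, as an engineer would, in place of code of your own. Each camera call takes 0.05 s, during which the arm holds its last target. There are 200 camera calls.

## Working session

There is one attempt and no reset: what is moved stays moved. The work goes in short steps, each a Python script; the robot and the scene stay as the last script left them, time stands still between calls to the robot, and variables do not carry over. Pictures are saved under pics/ and viewed, at most 14 in all, crops included, and the job is handed in when it is done.

```bash
ls; mkdir -p pics; cat > h.py <<'E'
from rig import r
import numpy as np, cv2
def cam(im):
    K=np.array([[im['fx'],0,im['cx']],[0,im['fy'],im['cy']],[0,0,1.]])
    R=cv2.Rodrigues(np.array(im['rvec'],float))[0]; return K,R,np.array(im['tvec'],float).ravel()
def to_world(im,uv,z):
    K,R,t=cam(im); uv=np.atleast_2d(np.array(uv,float))
    d=(np.linalg.inv(K)@np.c_[uv,np.ones(len(uv))].T).T@R; c=-R.T@t
    return c+d*((z-c[2])/d[:,2])[:,None]
def save(im,f): cv2.imwrite('pics/'+f,im['color'][:,:,::-1])
N=['cube_puzzle','sharpener_tub','eraser','lead_case','square_pocket','round_pocket','oblong_pocket','slim_pocket','plain_block','tape_roll']
E
python3 - <<'E'
from h import *
im=r.get_image('top'); save(im,'top.png'); s=r.get_image('scene'); save(s,'scene.png')
print(-cam(im)[1].T@cam(im)[2], r.get_obs()['t'])
Z=dict(square_pocket=.003,round_pocket=.003,oblong_pocket=.003,slim_pocket=.003)
for n in N:
    for c,i in(('top',im),('scene',s)):
        for d in r.place_of(c,n)[:3]:
            print(n,c,round(d['conf'],2),np.round(d['point'],1),np.round(to_world(i,d['point'],Z.get(n,0))[0,:2],4))
E
```

```text
pics
[0.35421839 0.01001335 0.99341328] 0.1
cube_puzzle top 0.74 [379.6 170.4] [ 0.5908 -0.2514]
cube_puzzle scene 0.88 [229.7 282.3] [ 0.5887 -0.2579]
cube_puzzle scene 0.6 [381.4 138.6] [0.4654 0.3994]
sharpener_tub top 0.69 [375.1 170.1] [ 0.5917 -0.241 ]
sharpener_tub top 0.68 [150.5 277.5] [0.3554 0.2682]
sharpener_tub scene 0.8 [325.6 138.8] [0.3562 0.27  ]
sharpener_tub scene 0.27 [229.7 280.9] [ 0.5856 -0.2556]
eraser top 0.59 [395.8 268.5] [ 0.3665 -0.2765]
eraser scene 0.57 [166.9 228.2] [ 0.3542 -0.2827]
lead_case top 0.66 [379.7 214.4] [ 0.4887 -0.2466]
lead_case scene 0.62 [228.9 282. ] [ 0.5869 -0.2588]
lead_case scene 0.57 [203.5 254.5] [ 0.4834 -0.2589]
square_pocket top 0.82 [287.9 194.6] [ 0.5367 -0.0392]
square_pocket scene 0.72 [286.3 220.3] [ 0.5312 -0.0379]
round_pocket top 0.61 [246.4 189.4] [0.55   0.0548]
round_pocket scene 0.74 [166.3 227. ] [ 0.3523 -0.2828]
round_pocket scene 0.69 [316.2 206. ] [0.5441 0.0544]
oblong_pocket scene 0.93 [334.7 234.4] [0.6445 0.0231]
oblong_pocket scene 0.54 [167.6 226.1] [ 0.3518 -0.2787]
slim_pocket top 0.84 [299.9 160.6] [ 0.6155 -0.0683]
slim_pocket scene 0.68 [298.3 247.8] [ 0.6174 -0.0737]
slim_pocket scene 0.66 [313.9 207.8] [0.5449 0.0454]
slim_pocket scene 0.64 [382.1 135. ] [0.4573 0.411 ]
plain_block top 0.58 [449.1 230.8] [ 0.4491 -0.402 ]
plain_block scene 0.74 [138.3 276.4] [ 0.4387 -0.4092]
tape_roll top 0.87 [ 90.1 240. ] [0.4405 0.4043]
tape_roll scene 0.77 [380.5 134.9] [0.4516 0.4109]
```

View pics/top.png

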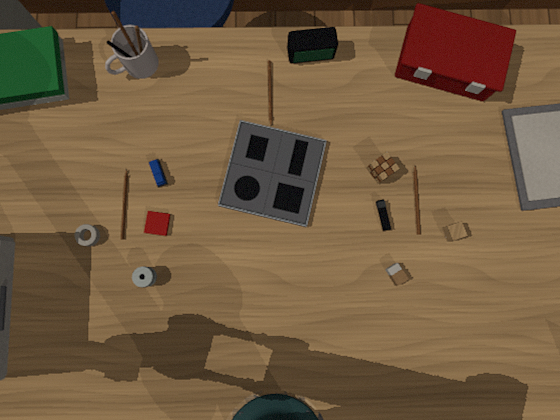

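View pics/scene.png

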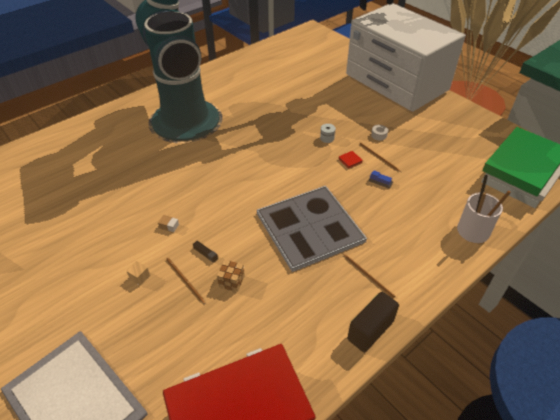

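Top view: pockets are oblong (257,148), slim (299,157), round (247,188) and square (289,198). The things are cube (384,168), case (383,215), eraser (398,273) and tub (143,277). The scene view agrees. Next I look from near with the wrist camera.

```bash
cat >> h.py <<'E'
from scipy.spatial.transform import Rotation as Ro
def q(a):
    y=np.array([np.cos(a),np.sin(a),0]); z=np.array([0,0,-1.]); return Ro.from_matrix(np.c_[np.cross(y,z),y,z]).as_quat()
def best(p,a):
    # closing yaw a or a+pi, whichever turns the wrist less
    c=[(abs(s[5]),b) for b in (a,a+np.pi,a-np.pi) for s in [r.solve_ik(p,q(b))] if s is not None]
    return min(c)[1]
E
python3 - <<'E'
from h import *
T=Ro.from_quat(r.get_obs()['eef_rot']).as_matrix(); print('tool y',T[:,1])
tiles=[]
for k,(x,y,z) in dict(tub=(.38,.26,.24),tray=(.56,-.005,.36),cube=(.54,-.245,.28),eraser=(.39,-.275,.24)).items():
    p=[x,y,z]; r.reach(p,q(best(p,np.arctan2(y,x)+np.pi/2))); im=r.get_image('wrist')
    K,R,t=cam(im); print(k,'cam',-R.T@t,R[2],im['fx'],r.get_obs()['t'])
    np.savez(f'{k}.npz',**{a:im[a] for a in im}); tiles.append(im['color'])
    for n in N:
        for d in r.place_of('wrist',n)[:2]:
            if d['conf']>.4: print(' ',n,round(d['conf'],2),np.round(d['point'],1),np.round(to_world(im,d['point'],.003 if 'pocket' in n else 0)[0,:2],4))
        for d in r.regions_of('wrist',n)[:1]:
            if d['conf']>.5: np.save(f'{k}_{n}.npy',d['region'])
m=np.vstack([np.hstack(tiles[:2]),np.hstack(tiles[2:])])
cv2.imwrite('pics/mos.png',cv2.resize(m,(800,600))[:,:,::-1])
E
```

```text
tool y [2.61723077e-01 9.65143010e-01 2.78152511e-05]
tub cam [0.44897299 0.30763967 0.38606258] [-0.26351341 -0.18040161 -0.94763703] 349.2405894984181 2.7667
  sharpener_tub 0.59 [257.7 175.5] [0.3611 0.2748]
  round_pocket 0.77 [522.9 149.5] [0.5504 0.0515]
  tape_roll 0.94 [196.7  30.9] [0.4498 0.406 ]
tray cam [ 0.64315063 -0.00475276  0.50500645] [-0.32092488  0.00282344 -0.94710044] 349.2405894984181 5.1083
  cube_puzzle 0.78 [452.6 130. ] [ 0.5873 -0.2525]
  sharpener_tub 0.82 [108.7 272. ] [0.3646 0.2725]
  eraser 0.59 [446.4 275.4] [ 0.354 -0.278]
  lead_case 0.86 [440.4 199.2] [ 0.4845 -0.2497]
  square_pocket 0.97 [304.  170.5] [ 0.5311 -0.0424]
  round_pocket 0.97 [239.9 158. ] [0.5502 0.0507]
  round_pocket 0.51 [438.4 196.2] [ 0.4902 -0.2446]
  oblong_pocket 0.81 [251.8  88.2] [0.6456 0.0304]
  slim_pocket 0.96 [321.2 102.2] [ 0.6266 -0.0645]
  plain_block 0.61 [539.  220.1] [ 0.4495 -0.4067]
  tape_roll 0.68 [ 13.5 225.1] [0.4477 0.407 ]
cube cam [ 0.61644701 -0.27866745  0.42644355] [-0.29033205  0.13168892 -0.94782136] 349.2405894984181 7.1583
  cube_puzzle 0.88 [266.7 120.7] [ 0.5911 -0.2529]
  cube_puzzle 0.74 [115.3 161.9] [ 0.6233 -0.062 ]
  eraser 0.97 [353.5 273.2] [ 0.357  -0.2755]
  lead_case 0.6 [298.7 199.9] [ 0.4849 -0.2486]
  square_pocket 0.71 [140.4 233. ] [ 0.5298 -0.0419]
  round_pocket 0.77 [ 69.6 245.7] [0.5529 0.0533]
  oblong_pocket 0.68 [ 43.7 173.6] [0.6475 0.0253]
  slim_pocket 0.62 [116.6 160.3] [ 0.6243 -0.066 ]
  slim_pocket 0.6 [265.5 120.3] [ 0.5923 -0.252 ]
  plain_block 0.94 [426.  176.7] [ 0.4471 -0.4056]
eraser cam [ 0.45887227 -0.32321856  0.3868092 ] [-0.25927254  0.18282273 -0.94834255] 349.2405894984181 8.8833
  cube_puzzle 0.57 [142.2  20.1] [ 0.5908 -0.2524]
  eraser 0.7 [295.9 192.7] [ 0.3564 -0.2767]
  lead_case 0.64 [204.2 109.6] [ 0.489  -0.2487]
  square_pocket 0.57 [ 38.9 189.7] [ 0.5288 -0.0401]
  plain_block 0.66 [350.5  49.8] [ 0.4489 -0.4067]
```

View pics/mos.png

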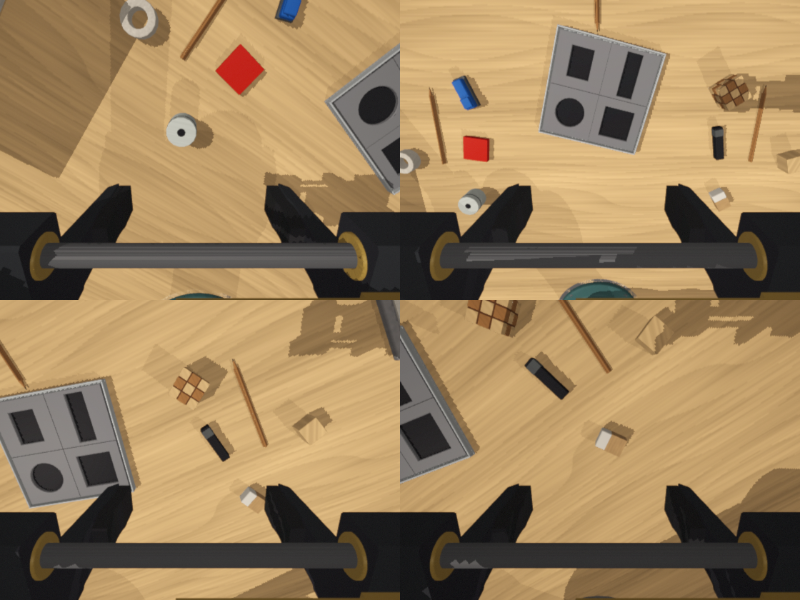

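The tiles agree with the numbers. The tub stands free at tile 1 (181,131). A pencil lies beside the cube and case. The tray is turned by about 12°. Now I fit box silhouettes to the regions for yaw, and the grid to the pocket centres.

```bash
cat >> h.py <<'E'
from scipy.optimize import minimize
D=dict(cube_puzzle=(.046,.046,.046),eraser=(.042,.028,.022),lead_case=(.07,.016,.018),sharpener_tub=(.044,.044,.04),plain_block=(.034,)*3)
def sil(im,n,p,z0=0):
    L,W,H=D[n]; a=p[2]
    if n=='sharpener_tub': t=np.linspace(0,2*np.pi,40); b=np.c_[np.cos(t),np.sin(t)]*L/2
    else: b=np.array([[1,1],[1,-1],[-1,-1],[-1,1]])*[L/2,W/2]
    b=b@np.array([[np.cos(a),np.sin(a)],[-np.sin(a),np.cos(a)]])+p[:2]
    P=np.vstack([np.c_[b,np.full(len(b),z0+h)] for h in(0,H)]); K,R,t=cam(im)
    uv=cv2.projectPoints(P,R,t,K,None)[0].reshape(-1,2).astype(np.float32)
    m=np.zeros((420,560),np.uint8); cv2.fillPoly(m,[np.int32(np.round(cv2.convexHull(uv)*16+0))],1,cv2.LINE_8,4); return m>0
def fit(im,n,reg,p0,z0=0):
    out=[]
    f=lambda p:1-(sil(im,n,p,z0)&reg).sum()/(sil(im,n,p,z0)|reg).sum()
    for a in np.arange(0,np.pi if n!='cube_puzzle' else np.pi/2,np.pi/12):
        x0=np.r_[p0,a]; S=np.vstack([x0,x0+[.006,0,0],x0+[0,.006,0],x0+[0,0,.25]])
        o=minimize(f,x0,method='Nelder-Mead',options=dict(initial_simplex=S,xatol=1e-4,fatol=1e-4)); out.append((o.fun,o.x))
    return min(out,key=lambda o:o[0])
E
python3 - <<'E'
from h import *
import os
for n,p in dict(sharpener_tub=(.361,.274),cube_puzzle=(.59,-.2525),lead_case=(.486,-.249),eraser=(.356,-.276)).items():
    for k in('tub','tray','cube','eraser'):
        f=f'{k}_{n}.npy'
        if os.path.exists(f):
            e,x=fit(dict(np.load(k+'.npz')),n,np.load(f),p); print(n,k,'1-IoU',round(e,3),np.round(x,4))
A=np.array([[.5311,-.0424],[.5502,.0507],[.6456,.0304],[.6266,-.0645]])
c=A.mean(0); print('tray',c,[np.degrees(np.arctan2(*(v[::-1]))) for v in (A[2]-A[1],A[3]-A[0],A[1]-A[0],A[2]-A[3])],np.linalg.norm(A[1]-A[0]),np.linalg.norm(A[2]-A[1]))
im=dict(np.load('tray.npz'))
M=[('oblong_pocket',.056,.042),('slim_pocket',.083,.03)]
for n,_,_ in M:
    reg=np.load(f'tray_{n}.npy').astype(np.uint8); v,u=np.nonzero(reg); P=to_world(im,np.c_[u,v],.013)[:,:2]; g=cv2.minAreaRect((P*1000).astype(np.float32)); print(n,g)
E
```

```text
sharpener_tub tub 1-IoU 0.053 [0.3589 0.2763 0.8869]
sharpener_tub tray 1-IoU 0.062 [0.3583 0.2777 0.497 ]
cube_puzzle tray 1-IoU 0.04 [ 0.5912 -0.2505  0.584 ]
cube_puzzle cube 1-IoU 0.041 [ 0.5916 -0.2516  2.1535]
cube_puzzle eraser 1-IoU 0.018 [ 0.592  -0.2516  0.5766]
lead_case tray 1-IoU 0.095 [ 0.4865 -0.2516  3.3579]
lead_case cube 1-IoU 0.044 [ 0.4871 -0.2508  0.1893]
lead_case eraser 1-IoU 0.051 [ 0.4867 -0.2517  0.1862]
eraser tray 1-IoU 0.052 [ 0.3538 -0.2737  3.6733]
eraser cube 1-IoU 0.127 [ 0.3541 -0.2729  0.3999]
eraser eraser 1-IoU 0.036 [ 0.3545 -0.2735  0.4988]
tray [ 0.588375 -0.00645 ] [np.float64(-12.012700878887095), np.float64(-13.029665436887596), np.float64(78.4063103105774), np.float64(78.67845743910469)] 0.09503904460799256 0.09753589082999133
oblong_pocket ((645.3511962890625, 29.45630645751953), (94.9225845336914, 95.2838363647461), 75.46045684814453)
slim_pocket ((621.9317016601562, -63.36207580566406), (96.33922576904297, 98.20591735839844), 75.60060119628906)
```

```bash
cat >> h.py <<'E'
TY=np.radians(-12.2); TC=np.array([.5884,-.0065]); e1=np.array([np.cos(TY),np.sin(TY)]); e2=np.array([-e1[1],e1[0]])
PK=dict(cube_puzzle=TC-.048*e1-.048*e2,sharpener_tub=TC-.048*e1+.048*e2,eraser=TC+.048*e1+.048*e2,lead_case=TC+.048*e1-.048*e2)
def pick(n,xy,close,h,w,F=20):
    p=[*xy,.13]; a=best(p,close); r.set_gripper(w+.03 if w+.03<.088 else .088)
    r.reach(p,q(a)); r.line_to([*xy,h],feed=.12); r.set_gripper(w-.02,F)
    o=r.get_obs(); print(n,'grip',o['finger_gap'],o['grip_force'],o['t'])
    r.line_to([*xy,.13],feed=.15); o=r.get_obs(); print(' lifted',o['finger_gap'],o['grip_force'],o['contact_force']); return a
def place(n,a,close_target,h,w,period):
    xy=PK[n]; d=(close_target-a+period/2)%period-period/2
    p=[*xy,.11]; b=a+d; 
    if r.solve_ik(p,q(b)) is None: b=b-np.sign(d)*period
    r.reach(p,q(b)); r.line_to([*xy,.03+h],feed=.15); c=r.line_to([*xy,.0072+h],feed=.04,contact_N=5)
    o=r.get_obs(); print(' place contact',c,o['ee_pos'],PK[n],'bottom',o['ee_pos'][2]-h,'gap',o['finger_gap'])
    r.set_gripper(w+.014); r.line_to([*xy,.13],feed=.15); print(' t',r.get_obs()['t'])
E
python3 - <<'E'
from h import *
a=pick('eraser',(.3543,-.2735),.50+np.pi/2,.008,.028)
if r.get_obs()['finger_gap']>.024: place('eraser',a,TY+np.pi/2,.008,.028,np.pi)
im=r.get_image('wrist'); save(im,'w1.png')
E
```

```text
eraser grip 0.027906416626112533 19.86002504825592 13.2917
 lifted 0.027806965498333558 19.863178431987762 [-0.28331888  1.01719641 -0.47016512]
 place contact True [0.64492916 0.0303474  0.01516156] [0.64545955 0.03027237] bottom 0.0071615635133753 gap 0.02782809902212126
 t 18.3333
```

View pics/w1.png

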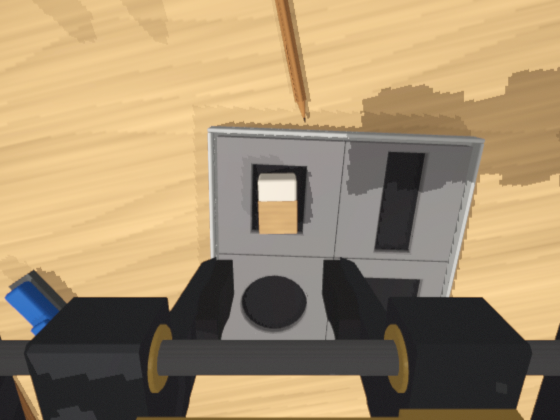

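The eraser (278,203) sits flat and central in the oblong pocket (279,199). Next come the case, the cube and the tub.

```bash
python3 - <<'E'
from h import *
for n,xy,y,h,w,per in [('lead_case',(.4868,-.2512),.188,.0075,.016,np.pi),('cube_puzzle',(.5917,-.2513),.58,.012,.046,np.pi/2),('sharpener_tub',(.3587,.2768),np.arctan2(.2768,.3587),.011,.044,.01)]:
    a=pick(n,xy,y+np.pi/2,h,w)
    if r.get_obs()['finger_gap']<w-.005: print('MISS'); break
    place(n,a,TY+np.pi/2 if w!=.044 else a,h,w,per)
    if n=='cube_puzzle': save(r.get_image('wrist'),'w2.png')
r.reach([.5,.03,.32],q(best([.5,.03,.32],np.pi/2)))
im=r.get_image('wrist'); save(im,'w3.png'); print(r.get_obs()['t'])
for n in N:
  for d in r.place_of('wrist',n)[:1]: print(n,round(d['conf'],2),np.round(d['point']),np.round(to_world(im,d['point'],.007 if n in PK else .003 if 'pocket' in n else 0)[0,:2],4))
E
```

```text
lead_case grip 0.015879467238549133 20.000273287296295 21.6083
 lifted 0.016006883288078824 19.99998539686203 [-0.68908614  0.77722213 -0.49389245]
 place contact True [ 0.62461659 -0.06340798  0.01471503] [ 0.62517237 -0.06355955] bottom 0.007215030684380334 gap 0.015680175692311605
 t 26.0417
cube_puzzle grip 0.04552420835381299 19.99326560413465 29.5583
 lifted 0.04594593046413133 19.99316057190299 [ 0.84996945 -0.18918975 -1.19135462]
 place contact True [ 0.5307612  -0.04312024  0.01921613] [ 0.53134045 -0.04327237] bottom 0.0072161272553159135 gap 0.04585596962642929
 t 33.8333
sharpener_tub grip 0.04370716109750252 19.9998574052006 37.3583
 lifted 0.04393293345428253 19.999886211007833 [-0.04282804 -0.01104945 -1.21680809]
 place contact True [0.55106908 0.05042435 0.01818995] [0.55162763 0.05055955] bottom 0.007189947212775813 gap 0.043622099981503536
 t 41.9333
44.1417
cube_puzzle 0.92 [228. 181.] [ 0.532  -0.0375]
sharpener_tub 0.64 [290. 195.] [0.5509 0.0473]
eraser 0.71 [279. 254.] [0.6402 0.032 ]
lead_case 0.65 [212. 247.] [ 0.6291 -0.0648]
square_pocket 0.89 [228. 179.] [ 0.5295 -0.0372]
round_pocket 0.85 [297. 197.] [0.5561 0.0562]
oblong_pocket 0.95 [279. 256.] [0.6462 0.0323]
slim_pocket 0.57 [215. 236.] [ 0.6141 -0.0603]
```

View pics/w3.png

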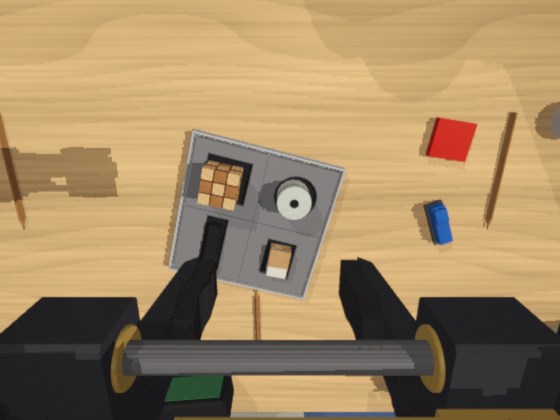

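The cube (220,185), tub (294,200) and eraser (279,258) are all down in their pockets, and every placing touched at floor height (7.2 mm). The case is partly hidden by a finger, so I check it and the look-alikes from another view.

```bash
python3 - <<'E'
from h import *
p=[.48,-.005,.36]; r.reach(p,q(best(p,np.pi/2)+0)) ; p=[.38,.3,.3]; r.reach(p,q(best(p,np.arctan2(.3,.38)+np.pi/2)))
im=r.get_image('top')
c=im['color'][100:300,60:500]; cv2.imwrite('pics/t2.png',cv2.resize(c,(800,364),interpolation=cv2.INTER_CUBIC)[:,:,::-1])
for n in ('plain_block','tape_roll','lead_case'):
  for d in r.place_of('top',n)[:1]: print(n,round(d['conf'],2),np.round(d['point']),np.round(to_world(im,d['point'],.007 if n in PK else 0)[0,:2],4))
E
```

```text
plain_block 0.75 [451. 233.] [ 0.4449 -0.4054]
tape_roll 0.45 [297. 158.] [ 0.6218 -0.0627]
lead_case 0.65 [296. 160.] [ 0.6169 -0.0587]
```

View pics/t2.png

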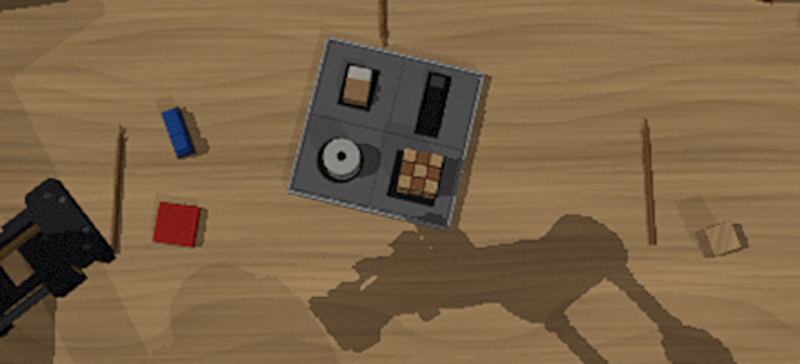

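The case lies in the slim pocket (433,103), the other three are in theirs, and the plain block (722,239) is where it was. The tape roll is hidden by the arm, which never came near it. I hand in.

```bash
python3 -c "
from h import *
print(r.get_obs()['t'], r.close_job())"
```

```text
the job is handed in; nothing more can be done
48.675 None
```

I put the cube puzzle, sharpener tub, eraser and lead case each in its own pocket and handed the job in at 48.7 s; the block was seen still in place, the tape roll was hidden by the arm in the last picture but was never approached, and no verdict came back.

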